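Reset and restart the roof pump's control unit

ROBOT

A 7-joint arm with a two-finger parallel gripper is mounted at the origin on the work surface. World frame = base frame: x ahead of the robot, y to its left, z up, the work surface at z = 0. Lengths are in m, angles in rad, forces in N, time in s.
With the tool pointing down it reaches from about 0.4 to 0.75 m from the base axis. Payload 19.5 kg.
Tool frame: the origin (TCP) lies midway between the tips of the shut fingers; the grasp point (between the pads) lies 19 mm behind it (manip.grip_depth is the distance from the TCP to the grasp point, in m); x points along the fingers, y is the direction in which the jaws open and shut, and the axes are right-handed (so a half turn about x gives the same grasp; the last joint's range is limited). The gripper opens to 85 mm and grips with 20 to 120 N. Pads are 22 mm wide; open, the fingers measure 114 mm over their backs; the gripper's body (76 mm by 85 mm) begins 54 mm behind the grasp point. The pads swing forward as they close: fully open they stand 13 mm farther back than shut.
Start: joints at [-1.39, 0.707, -0.028, 1.485, 0.022, 0.951, -0.075], TCP at [0.127, 0.561, 0.231] pointing down, gripper open.
Joint ranges: [-2.71, 2.71], [-0.32, 2.16], [-1.57, 1.52], [0, 2.45], [-1.46, 4.6], [0, 2.02], [-2.83, 2.83]. Speed limits (rad/s): [1.89, 1.89, 2.57, 2.57, 3.01, 3.01, 3.01].

INTERFACE

Orientations are given as a unit quaternion [x, y, z, w].
In Python, from station import manip gives the robot as it stands.
- The arm moves only by the tool step_arm, never from a script. Its argument "deltas" is a list of rows, each a list of 3 entries, a list of its own where there are three numbers: the closure in counts, from 0 (fully open) to 255 (shut), then the shift along the world's x, y, z in m, then the turn, a rotation vector about the world's x, y, z in rad. In form: [[grip, [x, y, z], [ax, ay, az]], ...]. A call has 1 to 8 rows; each row is the pose to reach, as a shift and turn from the pose commanded when the call began; what a row does not reach only later rows make up. A row lasts 1/12 s, in which the tool goes at most 41.7 mm and 7.16 degrees, less where a joint would pass 70% of its speed; a pose out of reach is approached as far as the arm can. A call with a gripper value outside its range is refused whole. The fingers move at their own pace and stop on an object; "grip_force" is the grip in N (left out, the last holds). Time passes only in rows, so rows that repeat a pose let the fingers close. It gives the time, the measured TCP pose, the force and the opening at its end, in the units of the state.
- manip.state(): the state, without advancing time (a new reading comes with each control period).
- manip.capture(name): name is "scene" or "top" or "wrist"; returns a dict with "color" (420x560x3 uint8, red, green, blue), "K" (3x3 intrinsics, pixels), "R" (3x3) and "t" (3): a world point X has camera coordinates R X + t. Camera axes: x right, y down, z forward; pixel columns grow to the right and rows downward; lengths in m; the calibration is good to about 2 mm. A picture is of the moment at which its call begins. There is no depth.
- manip.job_done(): hands the job in, once; it reports no verdict.
The state is a dict: "time": time; "joint_pos": joint angles; "dq": joint speeds; "joint_torque": joint torques, N m; "ee_pos": TCP position; "tcp_rot": TCP orientation; "ft_force": force on the tool from outside, world axes, zero at the start; "moment": the same for the moment, N m; "grip_width": opening from 0.0 (shut) to 1.0 (fully open).
Only numpy, scipy, OpenCV 4.12 (cv2) and the standard library are available. Lean on these libraries where they do the work, as an engineer would, in place of code of your own. Each camera call takes 0.05 s, during which the arm holds its last target.

TASK

The roof pump has tripped. On its control unit, reach a fingertip into the round well, press the sunken reset key right down and keep it down for two full seconds; then let it up, press the sunken start key in the square well right down, and let that one up too. Only press: the unit must not be lifted or shoved from its place, and the canister, drain cover, scrub brush and tray around it must be left as they stand.

Things in the scene. Friction and masses are not known exactly. Their poses are not given: they have to be found in the camera images.
- unit: Control unit: grey plastic box standing loose on four rubber feet, 190 mm (its x) by 100 mm (its y) by 60 mm high, about 0.9 kg, not fastened. Its flat top has two wells open upward, one round and one square, side by side along its x, each with a white key sunk in it, and a tiny amber lamp near the edge of its +y side. Origin: centre of the underside; z up. It may stand at any yaw, so the round well may be on any side of the square one
- round_well (a point): Centre of the mouth of the ROUND well, level with the unit's top, 60 mm above the work surface and 45 mm from the unit's centre towards its -x. The well is 52 mm in diameter with vertical walls. In it, centred, stands the reset key, a round white key 36 mm in diameter whose flat top lies 20 mm below the mouth when up and 26 mm below when right down. A pair of shut fingers fits in
- square_well (a point): Centre of the mouth of the SQUARE well, level with the unit's top, 60 mm above the work surface and 45 mm from the unit's centre towards its +x. The well is 50 mm by 50 mm, its sides parallel to the unit's x and y, with vertical walls. In it, centred, stands the start key, a square white key of 34 mm whose flat top lies 20 mm below the mouth when up and 26 mm below when right down
- reset_key (a joint): Travel in m of the reset key (round well): 0 up, 0.006 right down. Sprung: moves at about 2 N, right down at about 5 N, comes back up by itself when let go
- start_key (a joint): Travel in m of the start key (square well): 0 up, 0.006 right down. Sprung like the reset key: about 2 N to move, about 5 N right down, comes back up by itself
- canister: Bystander: grey plastic canister with a black screw top, 92 mm in diameter, 122 mm high, standing loose. Origin: centre of the underside
- cover: Bystander: white hard silicone drain cover, disc 110 mm in diameter with a small middle knob, 27 mm high in all, lying loose. Origin: centre of the underside
- brush: Bystander: wooden scrub brush lying on its bristles, 60 mm (x) by 160 mm (y) by 44 mm high, loose. Origin: centre of the underside
- tray: Bystander: shallow aluminium tray, 120 mm (x) by 180 mm (y) by 22 mm high, loose, near a brass faucet about 240 mm high at the right (-y) side. Origin: centre of the underside
There are look-alikes about, which are no part of the job. What is shaped like the unit but blue or red is not meant.

How it is judged:
On the way, in this order (a step that is already met when the one before it is completed fails the run):
1. the fingers hold the reset key in the round well down (at least 4.5 of its 6 mm) for 1.5 s, the start key being up (value of joint reset_key above 0.0045 m and value of joint start_key below 0.002 m and contact force between the fingers and unit above 0.8 N), for 1.5 s.
2. then the fingers press the start key in the square well down (at least 4.5 of its 6 mm), the reset key being up again (value of joint start_key above 0.0045 m and value of joint reset_key below 0.002 m and contact force between the fingers and unit above 0.8 N), for 0.1 s.
At the end, for the whole second after the job is handed in: Both keys are up again (within 1.5 mm); the unit stands level and still on its feet, each well within 20 mm of where it started; canister, drain cover, brush and tray are upright and within 30 mm of where they started (value of joint each of reset_key, start_key below 0.0015 m and distance of each of round_well, square_well from where it was at the start of the episode below 0.02 m and height (world z) of unit below 0.004 m and angle between unit's own z axis and vertical below 0.05 rad and linear speed of unit below 0.01 m/s and distance of each of canister, cover, brush, tray from where it was at the start of the episode below 0.03 m and angle between each of canister, cover, brush, tray's own z axis and vertical below 0.1 rad); the robot touches nothing.
It fails at once if the unit is lifted (over 10 mm) (height (world z) of unit above 0.01 m).
It fails at once if the unit is tipped (over 0.15 rad) (angle between unit's own z axis and vertical above 0.15 rad).
It fails at once if the unit is shoved (a well moves over 40 mm) (distance of any of round_well, square_well from where it was at the start of the episode above 0.04 m).
It fails at once if the canister, drain cover, brush or tray is lifted or knocked (moves over 30 mm) (distance of any of canister, cover, brush, tray from where it was at the start of the episode above 0.03 m).
It also fails if it takes over 42 s, if anything falls off the work surface, if the arm or the gripper's body presses on something with over 40 N, if the wrist force passes 120 N, or if a joint passes its speed limit or range.

## Working session

There is one attempt and no reset: what is moved stays moved. The work goes in short steps, Python scripts to look and compute and a tool call to move; the robot and the scene stay as the last step left them, time stands still between calls to the robot, and variables do not carry over. Pictures are saved under pics/ and viewed, and the job is handed in when it is done.

Besides the shell and the picture viewer there is one more tool, called after "Emit:" as name(argument=value, ...), one argument or row to a line, values as JSON. step_arm: Moves the arm, as the interface text tells. Its arguments: {"type":"object","properties":{"deltas":{"type":"array"},"grip_force":{"type":"number"}},"required":["deltas"]}

```bash
mkdir -p pics; ls
python3 - <<'E'
from station import manip
import cv2,pickle
s=manip.state();print({k:s[k] for k in('time','ee_pos','tcp_rot','ft_force','grip_width')})
for n in('scene','top'):
    c=manip.capture(n);pickle.dump(c,open(f'{n}.pkl','wb'));cv2.imwrite(f'pics/{n}0.png',c['color'][:,:,::-1])
E
```

```text
pics
{'time': 0.0, 'ee_pos': array([0.12698895, 0.56056262, 0.23084131]), 'tcp_rot': array([ 0.07825135,  0.70275995, -0.07897412,  0.70268647]), 'ft_force': array([-0.20756061, -0.42468275, -0.11427497]), 'grip_width': 1.0032662083690063}
```

View pics/scene0.png

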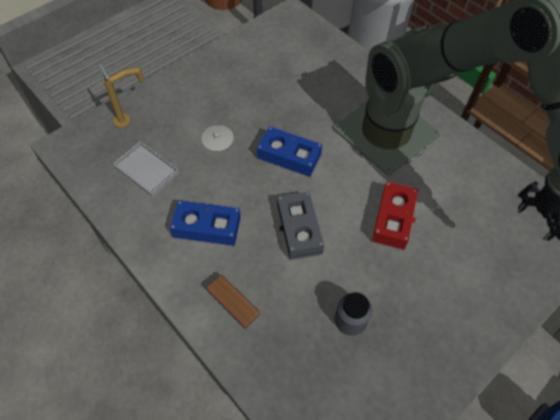

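View pics/top0.png

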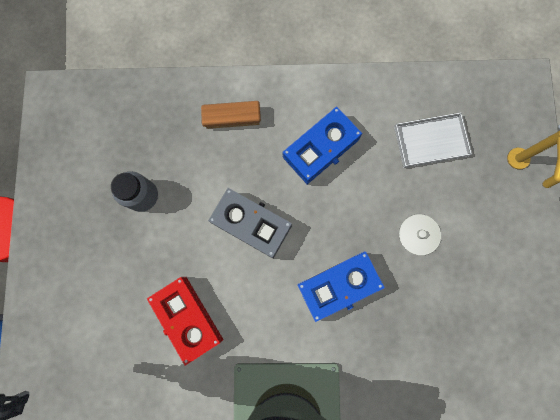

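The top view shows four box-shaped units: grey at (250,222), blue at (322,146), blue at (341,287) and red at (185,320). Only the grey one matches the description. Its round well is near (235,214) and its square well near (266,231). Next I'll enlarge it and measure.

```bash
cat > h.py <<'E'
import numpy as np,pickle
def load(n): return pickle.load(open(n+'.pkl','rb'))
def ray(c,uv,z):
    uv=np.atleast_2d(uv).astype(float)
    d=np.linalg.solve(c['K'],np.c_[uv,np.ones(len(uv))].T); d=c['R'].T@d
    o=-c['R'].T@c['t']; o=np.ravel(o)
    s=(z-o[2])/d[2]; return (o[:,None]+s*d).T
def proj(c,X):
    p=c['K']@(c['R']@np.atleast_2d(X).T+np.reshape(c['t'],(3,1))); return (p[:2]/p[2]).T
E
python3 - <<'E'
from h import *
import cv2
for n,(x0,x1,y0,y1) in {'top':(195,305,180,265),'scene':(265,335,180,265)}.items():
    c=load(n);im=c['color'][:,:,::-1].copy()
    print(n,'cam',-c['R'].T@np.ravel(c['t']))
    cr=cv2.resize(im[y0:y1,x0:x1],None,fx=7,fy=7,interpolation=cv2.INTER_CUBIC);cv2.imwrite(f'pics/{n}crop.png',cr)
    w=(im[y0:y1,x0:x1].min(2)>150).astype(np.uint8)
    k,l,st,ce=cv2.connectedComponentsWithStats(w)
    for i in range(1,k):
        if st[i,4]>15:
            p=ce[i]+[x0,y0]; print('white',p.round(1),st[i,4],ray(c,p,.04).round(4))
E
```

```text
top cam [ 0.34540617 -0.02430567  1.11745862]
white [223.  230.3] 3495 [[0.4692 0.1588 0.04  ]]
white [293.6 195.2] 588 [[ 0.5597 -0.0255  0.04  ]]
white [260.7 196. ] 22 [[0.5588 0.0608 0.04  ]]
white [236.3 214.4] 108 [[0.5108 0.1246 0.04  ]]
white [266.  231.9] 133 [[0.464 0.047 0.04 ]]
white [302.6 247. ] 20 [[ 0.424  -0.0468  0.04  ]]
scene cam [1.06679168 0.62194273 1.40548663]
```

View pics/topcrop.png

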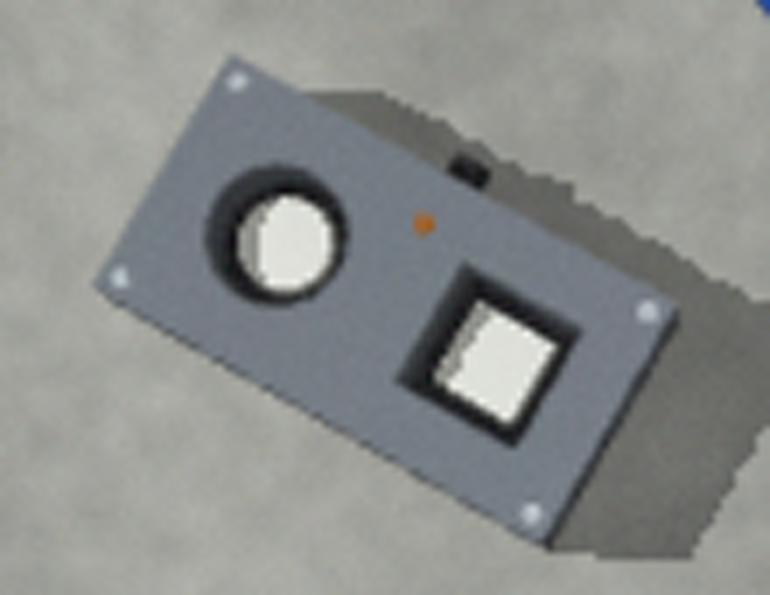

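View pics/scenecrop.png

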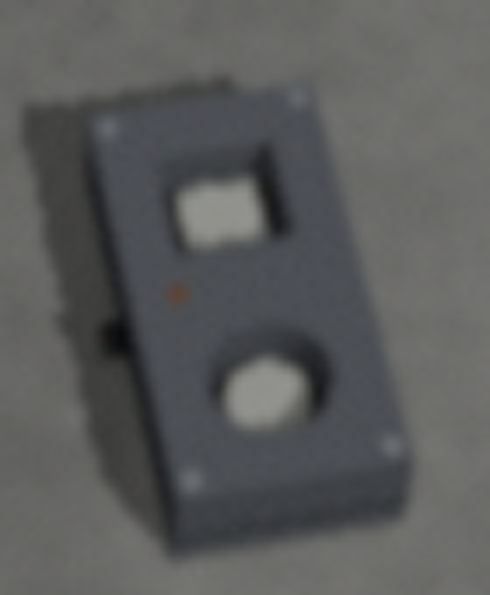

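The crops confirm a grey unit. The round well is at crop (278,235), the square well at (490,355), and the amber lamp is on the unit's +y side, so the description fits. I'll get the well mouths from the dark contours and cross-check them with the corner screws in both views.

Run:
```python
from h import *
import cv2
pts={'top':([(237,81),(120,277),(531,514),(648,311)],(195,180)),
'scene':([(192,480),(391,446),(299,98),(107,128)],(265,180))}
for n,(p,o) in pts.items():
    c=load(n); uv=(np.array(p)+.5)/7-.5+np.array(o)
    X=ray(c,uv,.06)[:,:2]; C=X.mean(0)
    # order: -x+y, -x-y, +x-y, +x+y
    ux=(X[2]+X[3]-X[0]-X[1])/2; uy=(X[0]+X[3]-X[1]-X[2])/2
    print(n,C.round(4),'len',np.linalg.norm(ux).round(4),np.linalg.norm(uy).round(4),'yaw',np.arctan2(ux[1],ux[0]),np.arctan2(uy[1],uy[0])-np.pi/2)
    e=ux/np.linalg.norm(ux); print(' round',C-.045*e,'square',C+.045*e)
# mouth contours in top
c=load('top');g=c['color'].max(2)
im=c['color'][180:265,195:305]; big=cv2.resize(im,None,fx=7,fy=7,interpolation=cv2.INTER_CUBIC).astype(int)
body=(abs(big-np.array(big[300,380])).max(2)<35).astype(np.uint8)
cs,h=cv2.findContours(body,cv2.RETR_CCOMP,cv2.CHAIN_APPROX_NONE)
print('body col',big[300,380])
for k,q in enumerate(cs):
    if h[0][k][3]>=0 and cv2.contourArea(q)>5000:
        hull=cv2.convexHull(q); M=cv2.moments(hull); u=np.array([M['m10']/M['m00'],M['m01']/M['m00']]); 
        print(u.round(0),cv2.minAreaRect(q)[1],ray(c,(u+.5)/7-.5+[195,180],.06).round(4))
```

```text
top [0.4886 0.0886] len 0.1742 0.0843 yaw -2.097527117178774 -2.0982180461481175
 round [0.51117454 0.12751462] square [0.46593064 0.04971365]
scene [0.4874 0.0887] len 0.1737 0.0844 yaw -2.09918419145601 -2.1010603730247874
 round [0.51008587 0.12753389] square [0.46471311 0.04980801]
body col [116 125 131]
[498. 365.] (82.8101577758789, 93.3982162475586) [[0.4622 0.0465 0.06  ]]
[291. 244.] (77.0, 94.0) [[0.5075 0.1223 0.06  ]]
[489. 356.] (143.2396240234375, 142.15838623046875) [[0.4654 0.0498 0.06  ]]
[277. 236.] (142.1284637451172, 142.8355712890625) [[0.5106 0.1276 0.06  ]]
```

Both views agree on round (0.511,0.1275) and square (0.465,0.050). The screw spacing and the mouth contours also agree to within 1 mm. Moving over with the fingers shutting on the way.

Emit:
step_arm(
  deltas=[
    [255, [0.026, -0.029, 0], [0, 0, 0]],
    [255, [0.052, -0.058, 0], [0, 0, 0]],
    [255, [0.078, -0.087, 0], [0, 0, 0]],
    [255, [0.104, -0.116, 0], [0, 0, 0]],
    [255, [0.13, -0.145, 0], [0, 0, 0]],
    [255, [0.156, -0.174, 0], [0, 0, 0]],
    [255, [0.182, -0.203, 0], [0, 0, 0]],
    [255, [0.208, -0.232, 0], [0, 0, 0]],
  ],
  grip_force=30,
)

```text
time: 0.77
ee_pos: [0.3359, 0.3271, 0.2312]
tcp_rot: [0.078, 0.703, -0.079, 0.703]
ft_force: [0.7, 1.1, -0.3]
grip_width: -0.001
```

Emit:
step_arm(
  deltas=[
    [255, [0.025, -0.029, 0], [0, 0, 0]],
    [255, [0.05, -0.057, 0], [0, 0, 0]],
    [255, [0.075, -0.086, 0], [0, 0, 0]],
    [255, [0.1, -0.114, 0], [0, 0, 0]],
    [255, [0.125, -0.143, 0], [0, 0, 0]],
    [255, [0.15, -0.171, 0], [0, 0, 0]],
    [255, [0.175, -0.2, -0.02], [0, 0, 0]],
    [255, [0.175, -0.2, -0.05], [0, 0, 0]],
  ],
)

```text
time: 1.43
ee_pos: [0.5146, 0.1228, 0.182]
tcp_rot: [0.081, 0.7, -0.082, 0.704]
ft_force: [2.1, -1.5, -0.7]
grip_width: -0.004
```

Emit:
step_arm(
  deltas=[
    [255, [0, 0, -0.03], [0, 0, 0]],
    [255, [0, 0, -0.06], [0, 0, 0]],
    [255, [0, 0, -0.08], [0, 0, 0]],
    [255, [0, 0, -0.08], [0, 0, 0]],
    [255, [0, 0, -0.08], [0, 0, 0]],
  ],
)

```text
time: 1.85
ee_pos: [0.5098, 0.1287, 0.1012]
tcp_rot: [0.078, 0.703, -0.079, 0.702]
ft_force: [0.3, 0.4, 0.4]
grip_width: 0.002
```

Run:
```python
from station import manip
import cv2,pickle
from h import *
s=manip.state();print({k:s[k] for k in('time','ee_pos','tcp_rot','ft_force','grip_width','joint_pos')})
ims=[]
for n in('scene','wrist'):
    c=manip.capture(n);pickle.dump(c,open(f'{n}1.pkl','wb'));im=c['color'][:,:,::-1].copy()
    if n=='scene': im=cv2.resize(im[140:290,220:420],(560,420),interpolation=cv2.INTER_CUBIC)
    cv2.imwrite(f'pics/{n}1.png',im)
    print(n,proj(c,[[.5106,.1275,.06],[.4653,.0498,.06],s['ee_pos']]).round(1))
```

```text
{'time': 1.85, 'ee_pos': array([0.50975357, 0.12873099, 0.10115343]), 'tcp_rot': array([ 0.07832356,  0.70321907, -0.07883031,  0.7022351 ]), 'ft_force': array([0.2599179 , 0.38836827, 0.39329235]), 'grip_width': 0.0024565573535022976, 'joint_pos': array([-0.25776115,  0.83080133, -0.09381667,  1.80327657,  0.14092434,
        0.51553966,  0.90405206])}
scene [[302.9 233.2]
 [296.4 207.3]
 [304.2 226.4]]
wrist [[272.4 242.3]
 [126.7 199.2]
 [274.2 270.2]]
```

View pics/scene1.png

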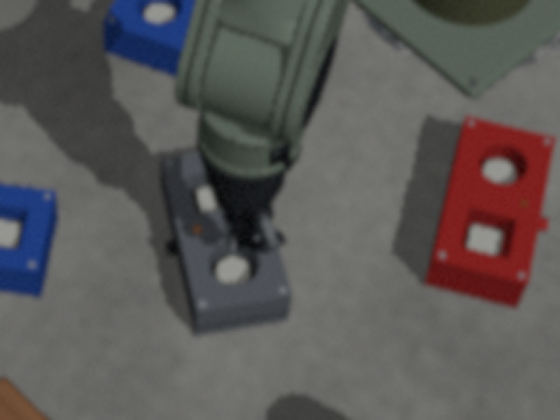

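View pics/wrist1.png

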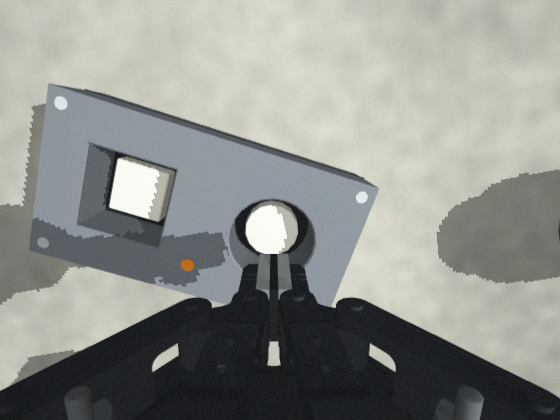

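The wrist view shows the round mouth at (272,241), which matches the predicted (272,242), and the square well close to its prediction too. Going down into the round well.

Emit:
step_arm(
  deltas=[
    [255, [0.001, -0.001, -0.02], [0, 0, 0]],
    [255, [0.001, -0.001, -0.04], [0, 0, 0]],
    [255, [0.001, -0.001, -0.053], [0, 0, 0]],
    [255, [0.001, -0.001, -0.057], [0, 0, 0]],
    [255, [0.001, -0.001, -0.057], [0, 0, 0]],
    [255, [0.001, -0.001, -0.057], [0, 0, 0]],
  ],
)

```text
time: 2.45
ee_pos: [0.5116, 0.1279, 0.0455]
tcp_rot: [0.079, 0.702, -0.078, 0.703]
ft_force: [0.3, -0.2, -0.4]
grip_width: 0.001
```

Emit:
step_arm(
  deltas=[
    [255, [0, 0, -0.003], [0, 0, 0]],
    [255, [0, 0, -0.006], [0, 0, 0]],
    [255, [0, 0, -0.008], [0, 0, 0]],
    [255, [0, 0, -0.009], [0, 0, 0]],
    [255, [0, 0, -0.009], [0, 0, 0]],
  ],
)

```text
time: 2.87
ee_pos: [0.5115, 0.1279, 0.0354]
tcp_rot: [0.079, 0.702, -0.079, 0.703]
ft_force: [2.9, 1.1, 4.8]
grip_width: -0.005
```

Emit:
step_arm(
  deltas=[
    [255, [0, 0, -0.001], [0, 0, 0]],
    [255, [0, 0, -0.002], [0, 0, 0]],
    [255, [0, 0, -0.002], [0, 0, 0]],
    [255, [0, 0, -0.002], [0, 0, 0]],
  ],
)

```text
time: 3.2
ee_pos: [0.5116, 0.1279, 0.0339]
tcp_rot: [0.079, 0.702, -0.078, 0.703]
ft_force: [2.2, -0.8, 16.4]
grip_width: 0.003
```

The key is at its stop: 16 N at z=0.034. Holding for more than 2 s.

Emit:
step_arm(
  deltas=[
    [255, [0, 0, 0], [0, 0, 0]],
    [255, [0, 0, 0], [0, 0, 0]],
    [255, [0, 0, 0], [0, 0, 0]],
    [255, [0, 0, 0], [0, 0, 0]],
    [255, [0, 0, 0], [0, 0, 0]],
    [255, [0, 0, 0], [0, 0, 0]],
    [255, [0, 0, 0], [0, 0, 0]],
    [255, [0, 0, 0], [0, 0, 0]],
  ],
)

```text
time: 3.87
ee_pos: [0.5116, 0.1279, 0.0339]
tcp_rot: [0.079, 0.702, -0.078, 0.703]
ft_force: [1.7, -0.4, 16.5]
grip_width: -0.001
```

Emit:
step_arm(
  deltas=[
    [255, [0, 0, 0], [0, 0, 0]],
    [255, [0, 0, 0], [0, 0, 0]],
    [255, [0, 0, 0], [0, 0, 0]],
    [255, [0, 0, 0], [0, 0, 0]],
    [255, [0, 0, 0], [0, 0, 0]],
    [255, [0, 0, 0], [0, 0, 0]],
    [255, [0, 0, 0], [0, 0, 0]],
    [255, [0, 0, 0], [0, 0, 0]],
  ],
)

```text
time: 4.53
ee_pos: [0.5116, 0.1279, 0.0339]
tcp_rot: [0.079, 0.702, -0.078, 0.703]
ft_force: [2.6, -0.3, 16.6]
grip_width: -0.001
```

Emit:
step_arm(
  deltas=[
    [255, [0, 0, 0], [0, 0, 0]],
    [255, [0, 0, 0], [0, 0, 0]],
    [255, [0, 0, 0], [0, 0, 0]],
    [255, [0, 0, 0], [0, 0, 0]],
    [255, [0, 0, 0], [0, 0, 0]],
    [255, [0, 0, 0], [0, 0, 0]],
    [255, [0, 0, 0], [0, 0, 0]],
    [255, [0, 0, 0], [0, 0, 0]],
  ],
)

```text
time: 5.2
ee_pos: [0.5116, 0.1279, 0.0339]
tcp_rot: [0.079, 0.702, -0.078, 0.703]
ft_force: [1.7, 0.4, 16.6]
grip_width: -0.001
```

Emit:
step_arm(
  deltas=[
    [255, [0, 0, 0], [0, 0, 0]],
    [255, [0, 0, 0], [0, 0, 0]],
    [255, [0, 0, 0], [0, 0, 0]],
    [255, [0, 0, 0], [0, 0, 0]],
  ],
)

```text
time: 5.53
ee_pos: [0.5116, 0.1279, 0.0339]
tcp_rot: [0.079, 0.702, -0.078, 0.703]
ft_force: [1.2, 0.3, 16.7]
grip_width: -0.001
```

Held for about 2.6 s. Lifting straight out.

Emit:
step_arm(
  deltas=[
    [255, [0, 0, 0.01], [0, 0, 0]],
    [255, [0, 0, 0.03], [0, 0, 0]],
    [255, [0, 0, 0.06], [0, 0, 0]],
    [255, [0, 0, 0.075], [0, 0, 0]],
    [255, [0, 0, 0.075], [0, 0, 0]],
    [255, [0, 0, 0.075], [0, 0, 0]],
  ],
)

```text
time: 6.03
ee_pos: [0.5109, 0.1277, 0.1087]
tcp_rot: [0.079, 0.703, -0.079, 0.703]
ft_force: [-0.2, 0.6, -1.0]
grip_width: 0.002
```

Run:
```python
from station import manip
import cv2,pickle
from h import *
s=manip.state();print({k:s[k] for k in('time','ee_pos','ft_force')})
c=manip.capture('wrist');cv2.imwrite('pics/wrist2.png',c['color'][:,:,::-1])
print(proj(c,[[.5106,.1275,.06],[.4653,.0498,.06]]).round(1))
```

```text
{'time': 6.0333, 'ee_pos': array([0.51088786, 0.12768899, 0.10871185]), 'ft_force': array([-0.15664979,  0.55920781, -0.98379706])}
[[274.1 237.4]
 [133.  195.4]]
```

View pics/wrist2.png

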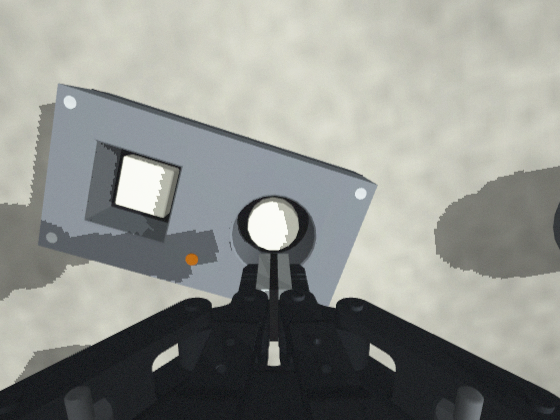

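The unit hasn't moved: the mouths at (274,236) and (132,191) are as predicted, and the reset key is back up. Next is the square well.

Emit:
step_arm(
  deltas=[
    [255, [-0.015, -0.026, 0], [0, 0, 0]],
    [255, [-0.03, -0.052, 0], [0, 0, 0]],
    [255, [-0.0455, -0.078, 0], [0, 0, 0]],
    [255, [-0.0455, -0.078, 0], [0, 0, 0]],
    [255, [-0.0455, -0.078, 0], [0, 0, 0]],
    [255, [-0.0455, -0.078, -0.02], [0, 0, 0]],
    [255, [-0.0455, -0.078, -0.03], [0, 0, 0]],
    [255, [-0.0455, -0.078, -0.03], [0, 0, 0]],
  ],
)

```text
time: 6.75
ee_pos: [0.4649, 0.0505, 0.0762]
tcp_rot: [0.078, 0.704, -0.078, 0.702]
ft_force: [0.6, -0.4, -0.5]
grip_width: 0.001
```

Run:
```python
from station import manip
import cv2,pickle
from h import *
s=manip.state();print({k:s[k] for k in('time','ee_pos','ft_force')})
c=manip.capture('wrist');cv2.imwrite('pics/wrist3.png',c['color'][:,:,::-1])
print(proj(c,[[.5106,.1275,.06],[.4653,.0498,.06],s['ee_pos']]).round(1))
```

```text
{'time': 6.75, 'ee_pos': array([0.46486439, 0.05052716, 0.07621274]), 'ft_force': array([ 0.63256769, -0.40731573, -0.53634542])}
[[427.5 304.8]
 [273.5 259.6]
 [274.7 272. ]]
```

View pics/wrist3.png

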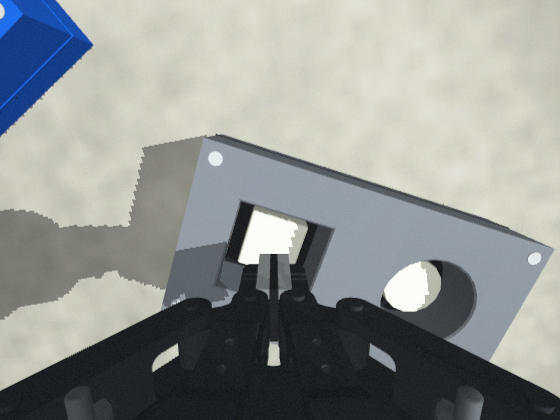

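The fingers are centred over the square well, with its mouth at about (275,255) against a predicted (273,260). Pressing.

Emit:
step_arm(
  deltas=[
    [255, [0, 0, -0.02], [0, 0, 0]],
    [255, [0, 0, -0.028], [0, 0, 0]],
    [255, [0, 0, -0.031], [0, 0, 0]],
    [255, [0, 0, -0.034], [0, 0, 0]],
    [255, [0, 0, -0.037], [0, 0, 0]],
    [255, [0, 0, -0.039], [0, 0, 0]],
    [255, [0, 0, -0.04], [0, 0, 0]],
    [255, [0, 0, -0.04], [0, 0, 0]],
  ],
)

```text
time: 7.47
ee_pos: [0.4657, 0.0498, 0.0384]
tcp_rot: [0.079, 0.703, -0.079, 0.703]
ft_force: [0.2, 0.1, 2.3]
grip_width: -0.005
```

Emit:
step_arm(
  deltas=[
    [255, [0, 0, -0.002], [0, 0, 0]],
    [255, [0, 0, -0.004], [0, 0, 0]],
    [255, [0, 0, -0.0055], [0, 0, 0]],
    [255, [0, 0, -0.0055], [0, 0, 0]],
    [255, [0, 0, -0.0055], [0, 0, 0]],
    [255, [0, 0, -0.0055], [0, 0, 0]],
    [255, [0, 0, -0.0055], [0, 0, 0]],
  ],
)

```text
time: 8.05
ee_pos: [0.4658, 0.0498, 0.0336]
tcp_rot: [0.079, 0.702, -0.079, 0.703]
ft_force: [-3.5, -0.4, 32.0]
grip_width: 0.001
```

The start key is right down: 32 N at z=0.0336, held for about 0.3 s. Lifting out.

Emit:
step_arm(
  deltas=[
    [255, [0, 0, 0.005], [0, 0, 0]],
    [255, [0, 0, 0.02], [0, 0, 0]],
    [255, [0, 0, 0.05], [0, 0, 0]],
    [255, [0, 0, 0.09], [0, 0, 0]],
    [255, [0, 0, 0.13], [0, 0, 0]],
    [255, [0, 0, 0.16], [0, 0, 0]],
    [255, [0, 0, 0.16], [0, 0, 0]],
    [255, [0, 0, 0.16], [0, 0, 0]],
  ],
)

```text
time: 8.72
ee_pos: [0.466, 0.0496, 0.1939]
tcp_rot: [0.079, 0.702, -0.079, 0.704]
ft_force: [0.5, -0.2, -1.2]
grip_width: -0.001
```

Run:
```python
from station import manip
import cv2,pickle
from h import *
s=manip.state();print({k:s[k] for k in('time','ee_pos','ft_force')})
c=manip.capture('wrist');cv2.imwrite('pics/wrist4.png',c['color'][:,:,::-1])
print(proj(c,[[.5106,.1275,.06],[.4653,.0498,.06]]).round(1))
c=manip.capture('scene');cv2.imwrite('pics/scene4.png',c['color'][:,:,::-1])
```

```text
{'time': 8.7167, 'ee_pos': array([0.46599941, 0.04963883, 0.19386242]), 'ft_force': array([ 0.549676  , -0.20304538, -1.20647245])}
[[368.7 232.6]
 [274.1 203.6]]
```

View pics/wrist4.png

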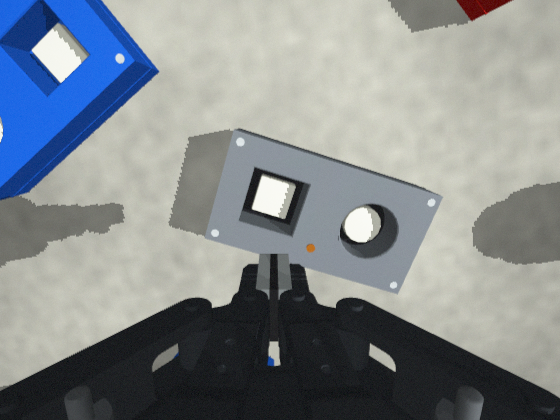

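View pics/scene4.png

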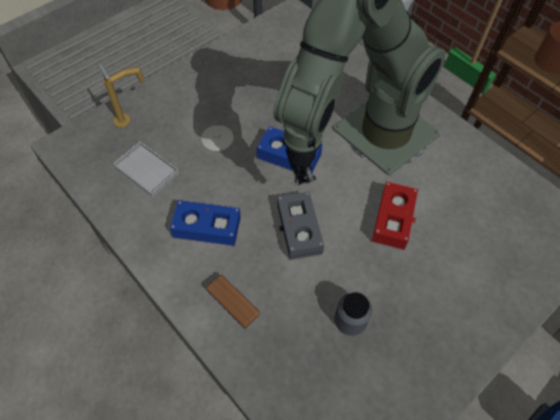

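The wrist view shows the wells at (369,231) and (275,202), within about 2 px of prediction, and both keys look up. In the scene view the canister, cover, brush and tray are where they were in the first picture, and the fingers are clear at z=0.19.

```bash
python3 -c "
from station import manip
print(manip.job_done())"
```

```text
the job is handed in; nothing more can be done
None
```

I pressed both keys on the grey control unit in the required order and handed the job in at about 8.8 s. No verdict was reported.

- **Reset key (round well):** I held it at its stop with shut fingers for about 2.6 s, at about 16.5 N with the tip at z = 0.034. I then lifted straight out.
- **Start key (square well):** I held it at its stop for about 0.3 s, then let it up. The force reached 32 N, more than the roughly 5 N needed because I pushed a little past the stop.

**Last checks:**
- **Unit:** the final wrist picture shows both wells within about 2 pixels of where my starting measurements put them.
- **Keys:** both look up again. I judged that by eye, since there is no direct reading of key travel.
- **Bystanders:** in the final scene picture the canister, drain cover, brush and tray stand where they did at the start, also judged by eye.
- **Arm:** the fingers were clear at z = 0.19, with no contact force beyond noise (about 1 N).

The only disagreement was in the wrist pictures, where the square well sat 4–5 pixels (about 2 mm) from its prediction before I pressed it. That is within the stated calibration accuracy. No check failed.

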